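# Set up a dead-weight bending test with its dummy bar

### The job

Set up the dead-weight bending test: lay the plain test bar centred across the two rollers of the rig, then set the blue loading yoke on the middle of that bar and in line with it, then stand the steel weight in the middle of the yoke, and last the brass weight in the middle on top of the steel one. Lay the red-ended dummy bar centred across the two rubber pads of the wooden rest, before, during or after that. Keep both gauges facing up, set everything down without dropping it, and leave the black weight, the caliper and the bottle where they are.

Things in the scene. Friction and masses are not known exactly. Their poses are not given: they have to be found in the camera images.
- rig: Bending rig, fixed; place and yaw vary. Dark steel base 210 x 70 x 12 mm with two bright rollers (12 mm dia., 64 mm long, along y) at x = -80 and +80 mm, their tops 40 mm above the bench: the level of the test bar's underside. Between them nothing is above 17 mm. Yellow line at mid-span. Origin: centre of the underside, on the bench; x from roller to roller, z up. It may lie nearer or farther than the rest.
- rest: Rest for the dummy bar, fixed; place and yaw vary. Light wooden board 200 x 50 x 8 mm with two black rubber pads (24 mm along x, 44 mm along y) at x = -70 and +70 mm, pad tops 32 mm above the bench. Origin: centre of the underside, on the bench; x from pad to pad, z up.
- test_bar: Test bar, loose: bare aluminium flat bar 220 x 30 x 12 mm (x, y, z), 0.21 kg, unpainted ends, a small orange strain gauge in the middle of its upper face. Lies flat on the bench. Origin: centre of the underside; x along the bar, z up (gauge side); may go either way round. Grip over the 30 mm width.
- dummy_bar: Dummy bar, loose, the same 220 x 30 x 12 mm aluminium bar (x, y, z) with the same gauge, but its last 30 mm at each end is painted red. Lies flat on the bench. Origin: centre of the underside; x along the bar, z up.
- yoke: Loading yoke, loose: blue block 80 x 48 x 13 mm (x, y, z) on two steel noses (10 mm bars along y) at x = -30 and +30 mm; 20 mm high in all, 0.13 to 0.27 kg. Grip the block's sides (7 to 20 mm up) over the 48 mm width. A 46 mm circle marks the middle of its flat top. Origin: middle, level with the noses' undersides; x, the long side, goes along the test bar, either way round; z up.
- steel_weight: Steel weight, loose, bright grey upright cylinder 44 mm dia., 42 mm high, 0.5 kg. Origin at the centre of the underside, z up along its axis.
- brass_weight: Brass weight, loose, yellow upright cylinder 36 mm dia., 23 mm high, 0.2 kg. Origin at the centre of the underside, z up along its axis.
- black_weight: Spare black weight, not used, to be left alone: upright cylinder 50 mm dia., 36 mm high. Origin at the centre of the underside, z up along its axis.
- caliper: Digital caliper lying on the bench, to be left alone: steel beam 235 x 16 x 5 mm along x with a black head 12 mm high near the middle, jaws to -y up to 55 mm out. Origin: centre of the beam's underside.
- cleaner: White plastic bottle with a red cap, upright, 48 mm dia., 100 mm high, to be left alone. Origin: centre of the underside, z up.
There are look-alikes about, which are no part of the job. Leave any pink look-alike of the test_bar alone.

How it is judged:
By the outcome, as a careful person would: the job done as asked, in the order asked, and still so for the second after the job is handed in, with the robot touching nothing.
It also fails if it takes over 138 s, if anything falls off the work surface, if the arm or the gripper's body presses on something with over 40 N, if the wrist force passes 120 N, or if a joint passes its speed limit or range.

### The arm

A 6-joint arm with a two-finger parallel gripper is mounted at the origin on the work surface. World frame = base frame: x ahead of the robot, y to its left, z up, the work surface at z = 0. Lengths are in mm, angles in degrees, forces in N, time in s.
With the tool pointing down it reaches from about 350 to 850 mm from the base axis. Payload 8.1 kg.
Tool frame: the origin (TCP) lies between the finger pads; the fingertips stand r.nose_length ahead of it and the grasp point (between the pads) lies 3 mm ahead of it (r.nose_length is the distance from the TCP to the fingertips, in mm); x points along the fingers, y is the direction in which the jaws open and shut, and the axes are right-handed (so a half turn about x gives the same grasp; the last joint's range is limited). The gripper opens to 85 mm and grips with 20 to 120 N. Pads are 22 mm wide; open, the fingers measure 114 mm over their backs; the gripper's body (76 mm by 85 mm) begins 54 mm behind the grasp point. The pads swing forward as they close: fully open they stand 13 mm farther back than shut.
Start: joints at [-68.033, 7.471, 85.268, -0, 87.261, -4.893], TCP at [271.109, -535.262, 253.292] pointing down, gripper open.
Joint ranges: [-169.43, 169.43], [-51.17, 129.36], [1.28, 143.12], [-76.62, 256.62], [0, 156.53], [-152.29, 152.29]. Speed limits (degrees/s): [136.94, 136.94, 159.86, 180, 180, 180].

### API

Orientations are given as [roll, pitch, yaw] about the fixed x, y, z axes, in that order (R = Rz(yaw) Ry(pitch) Rx(roll)).
In Python, from bench import sense, optics, order, r gives the robot as it stands.
- The arm moves only by the tool carry_out, never from a script. Its argument "commands" is one flat list of numbers, 7 for each row, row after row: the shift along the tool's x, y, z in m, then the turn, a rotation vector about the tool's x, y, z in degrees, then the closure, from -1 (fully open) to 1 (shut), so that 0 is half open. A call has 1 to 12 rows; each row is the pose to reach, as a shift and turn from the pose measured when the call began, along the tool's axes at that moment; what a row does not reach only later rows make up. A row lasts 1/8 s, in which the tool goes at most 62.5 mm and 10.7 degrees, less where a joint would pass 70% of its speed; a pose out of reach is approached as far as the arm can. A call with a gripper value outside its range is refused whole. The fingers move at their own pace and stop on an object; "grip_force" is the grip in N (left out, the last holds). Time passes only in rows, so rows that repeat a pose let the fingers close. It gives the time, the measured TCP pose, the force and the opening at its end, in the units of the state.
- sense(): the state, without advancing time (a new reading comes with each control period).
- optics.snapshot(name): name is "scene" or "top" or "wrist"; returns (picture, depth): 420x560x3 uint8, red, green, blue; 420x560 float32, mm along the optical axis (not along the pixel's ray), 0 where there is no reading.
- optics.calibration(name): a dict with "mtx" (3x3 intrinsics, pixels), "extrinsics" (4x4, takes a point from camera to world coordinates). Camera axes: x right, y up, looking along -z (the intrinsics and any distortion apply to the point x, -y, -z); pixel columns grow to the right and rows downward; lengths in mm; the calibration is good to about 2 mm. A picture is of the moment at which its call begins: read the wrist's pose just before it. calibration takes no time and is no camera call; for the wrist camera it gives the pose at the moment of the call.
- order.hand_in(): hands the job in, once; it reports no verdict.
The state is a dict: "time": time; "joint_pos": joint angles; "qd": joint speeds; "joint_efforts": joint torques, N m; "tool_pos": TCP position; "tcp_rot": TCP orientation; "ft_force": force on the tool from outside, world axes, zero at the start; "wrist_torque": the same for the moment, N m; "finger_gap": finger opening in mm.
Only numpy, scipy, OpenCV 4.12 (cv2) and the standard library are available. Lean on these libraries where they do the work, as an engineer would, in place of code of your own. Each camera call takes 0.05 s, during which the arm holds its last target. There are 200 camera calls.

## Working session

There is one attempt and no reset: what is moved stays moved. The work goes in short steps, Python scripts to look and compute and a tool call to move; the robot and the scene stay as the last step left them, time stands still between calls to the robot, and variables do not carry over. Pictures are saved under pics/ and viewed, about 12 in all and at most 16, crops included, and the job is handed in when it is done.

Besides the shell and the picture viewer there is one more tool, called after "Call:" in YAML: its name, and indented under it one key for each argument. carry_out: Moves the arm, as the interface text tells. Its arguments: {"type":"object","properties":{"commands":{"type":"array","items":{"type":"number"}},"grip_force":{"type":"number"}},"required":["commands"]}

```bash
mkdir -p pics; ls
python3 - <<'E'
from bench import sense, optics, order, r
import cv2,numpy as np
s=sense();print(s);print(r.nose_length)
for n in("scene","top"):
    p,d=optics.snapshot(n);cv2.imwrite(f"pics/{n}0.png",p[:,:,::-1]);np.savez(f"pics/{n}0.npz",p=p,d=d)
    c=optics.calibration(n);print(n,c)
E
```

```text
pics
{'time': 0.0, 'joint_pos': array([-6.80324813e+01,  7.51387081e+00,  8.53302730e+01, -6.81798771e-04,
        8.72602771e+01, -4.89237467e+00]), 'qd': array([-0.01046206,  0.09800107, -0.01248215, -0.00497039, -0.06563446,
        0.04053379]), 'joint_efforts': array([ 1.74594454e-03, -5.69387591e+01, -5.00550342e+01,  1.85681802e-04,
        1.48278050e-02, -4.76329819e-05]), 'tool_pos': array([ 270.91848663, -534.78488439,  252.24775673]), 'tcp_rot': array([-94.51873753,  89.89557684, 112.34118905]), 'ft_force': array([ 0.08047638, -0.25143767,  0.26362119]), 'wrist_torque': array([-0.08303973,  0.00682758,  0.02149741]), 'finger_gap': 85.62345778427411}
22.0
scene {'mtx': array([[407.35840444,   0.        , 279.4382552 ],
       [  0.        , 407.35840444, 214.1007057 ],
       [  0.        ,   0.        ,   1.        ]]), 'extrinsics': array([[-4.33057104e-01, -6.91544801e-01,  5.78123977e-01,
         1.16444539e+03],
       [ 9.01313757e-01, -3.39167484e-01,  2.69441886e-01,
         2.19705009e+02],
       [ 9.74971899e-03,  6.37754816e-01,  7.70177731e-01,
         8.83000085e+02],
       [ 0.00000000e+00,  0.00000000e+00,  0.00000000e+00,
         1.00000000e+00]])}
top {'mtx': array([[460.06970502,   0.        , 284.83462223],
       [  0.        , 460.06970502, 201.67026979],
       [  0.        ,   0.        ,   1.        ]]), 'extrinsics': array([[-2.66049384e-02,  9.96891837e-01, -7.41541753e-02,
         4.06995318e+02],
       [-9.99642356e-01, -2.63305342e-02,  4.67578105e-03,
        -7.26491464e+01],
       [ 2.70872892e-03,  7.42520534e-02,  9.97235827e-01,
         1.53495539e+03],
       [ 0.00000000e+00,  0.00000000e+00,  0.00000000e+00,
         1.00000000e+00]])}
```

View pics/scene0.png

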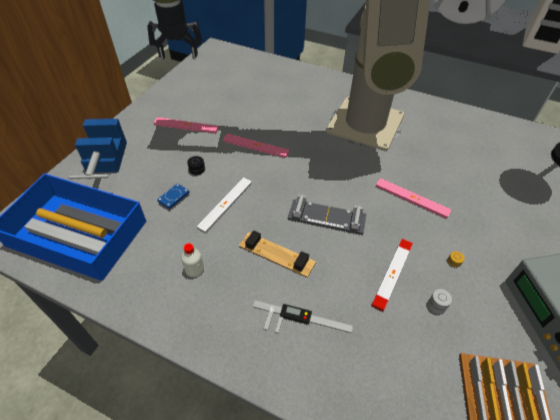

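View pics/top0.png

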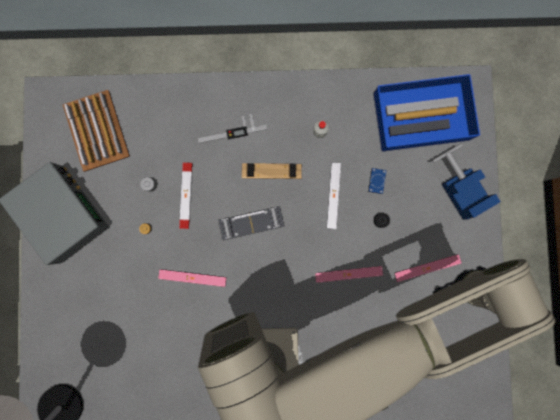

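Top view candidates. Test bar: plain bar at (334,196), against the pinks at (192,278), (349,274), (428,268), the red-ended dummy at (186,195), and the tray bars at (423,105). Yoke: blue at (377,181), against the vise at (470,190) and the tray. Steel at (148,184), brass at (145,229), black at (381,220), rig at (251,222), rest at (272,171). I choose the test bar at (334,196).

```bash
cat > h.py <<'E'
from bench import sense, optics, order, r
import cv2,numpy as np
from scipy.spatial.transform import Rotation as Ro
np.set_printoptions(suppress=True,precision=2)
def plane(uv,z,c):
    uv=np.atleast_2d(uv).astype(float);K=c["mtx"];T=c["extrinsics"]
    d=np.c_[(uv[:,0]-K[0,2])/K[0,0],-(uv[:,1]-K[1,2])/K[1,1],-np.ones(len(uv))]@T[:3,:3].T
    return T[:3,3]+d*((z-T[2,3])/d[:,2])[:,None]
def pix(P,c):
    P=np.atleast_2d(P).astype(float);K=c["mtx"];T=c["extrinsics"];q=(P-T[:3,3])@T[:3,:3]
    return np.c_[K[0,2]-K[0,0]*q[:,0]/q[:,2],K[1,2]+K[1,1]*q[:,1]/q[:,2]]
def rect(P):
    """centre, long, short, yaw of the long side of world points"""
    (cx,cy),(w,h),a=cv2.minAreaRect(P[:,:2].astype(np.float32))
    if w<h:w,h,a=h,w,a+90
    return np.array([cx,cy]),w,h,(a+90)%180-90
def blob(mask,near):
    """contour of the blob nearest to pixel near"""
    cs,_=cv2.findContours(mask.astype(np.uint8),cv2.RETR_EXTERNAL,cv2.CHAIN_APPROX_NONE)
    cs=[q for q in cs if cv2.contourArea(q)>15]
    q=max(cs,key=lambda q:cv2.pointPolygonTest(q,tuple(map(float,near)),True))
    return q[:,0,:]
def go(x,y,z,psi=None):
    """print shift (m) and turn for TCP at x,y,z, tool down, jaws opening along world angle psi (mod 180)"""
    s=sense();R0=Ro.from_euler("xyz",s["tcp_rot"],degrees=True).as_matrix()
    now=np.degrees(np.arctan2(R0[1,1],R0[0,1]))
    if psi is None:psi=now
    out=[]
    for p in (psi,psi+180):
        d=(p-now+180)%360-180;a=np.radians(now+d)
        R=np.array([[0,np.cos(a),np.sin(a)],[0,np.sin(a),-np.cos(a)],[-1,0,0]])
        out.append((abs(d),Ro.from_matrix(R0.T@R).as_rotvec(degrees=True)))
    out.sort(key=lambda o:o[0])
    print("shift",np.round(R0.T@(np.array([x,y,z])-s["tool_pos"])/1000,4),"turn",out[0][1],"other",out[1][1],"j6",s["joint_pos"][5],"jaw",now)
E
python3 - <<'E'
from h import *
f=np.load("pics/top0.npz");p,d=f["p"],f["d"];c=optics.calibration("top")
hsv=cv2.cvtColor(p,cv2.COLOR_RGB2HSV);H,S,V=cv2.split(hsv)
def m(name,mask,near,z):
    P=plane(blob(mask,near),z,c);print(name,*rect(P))
white=(V>200)&(S<60)
m("test",white,(334,210),12)
m("dummy",(V>200)&((S<60)|(H<8)|(H>172)),(186,205),12)
m("yoke",(H>100)&(H<125)&(S>120),(377,185),20)
m("rest",(H>10)&(H<25)&(S>80),(272,171),8)
for n,q,z in(("steel",(148,184),42),("brass",(145,229),23),("rig",(251,222),12),("black",(381,220),36),("yoke",(377,181),20)):print(n,plane(q,z,c),hsv[q[1],q[0]])
E
```

```text
test [ 537.02 -242.58] 212.62911987304688 25.176925659179688 -6.2392578125
dummy [551.44 250.26] 154.12789916992188 24.96473503112793 -3.57061767578125
yoke [ 582.07 -386.75] 75.45474243164062 43.438228607177734 -12.84613037109375
rest [624.61 -36.27] 194.18649291992188 47.19490432739258 88.4993667602539
steel [[587.55 364.84  42.  ]] [150   3 152]
brass [[441.72 380.91  23.  ]] [ 18 146 175]
rig [[455.79  33.89  12.  ]] [ 21  72 114]
black [[ 450.29 -391.41   36.  ]] [70 21 36]
yoke [[ 580.27 -386.99   20.  ]] [107 171 118]
```

Run:
```python
from h import *
go(537,-243,280,83.8)
c=optics.calibration("wrist");T=c["extrinsics"];print(c["mtx"],T)
s=sense();R0=Ro.from_euler("xyz",s["tcp_rot"],degrees=True).as_matrix()
print(R0.T@(T[:3,3]-s["tool_pos"]),R0.T@T[:3,:3])
```

```text
shift [-0.03 -0.14 -0.37] turn [33.06  0.02  0.1 ] other [-146.94   -0.13    0.03] j6 -4.893045078834959 jaw -63.1394836348105
[[377.77   0.   280.59]
 [  0.   377.77 213.01]
 [  0.     0.     1.  ]] [[   0.45    0.85    0.28  341.95]
 [  -0.89    0.43    0.14 -497.66]
 [  -0.     -0.31    0.95  372.68]
 [   0.      0.      0.      1.  ]]
[-120.33   -1.27  -80.16] [[-0.    0.31 -0.95]
 [ 1.    0.   -0.  ]
 [ 0.   -0.95 -0.31]]
```

Call:
carry_out:
  commands: [-0.03,-0.14,-0.37,33,0,0,-1,-0.03,-0.14,-0.37,33,0,0,-1,-0.03,-0.14,-0.37,33,0,0,-1,-0.03,-0.14,-0.37,33,0,0,-1,-0.03,-0.14,-0.37,33,0,0,-1,-0.03,-0.14,-0.37,33,0,0,-1,-0.03,-0.14,-0.37,33,0,0,-1,-0.03,-0.14,-0.37,33,0,0,-1,-0.03,-0.14,-0.37,33,0,0,-1]

```text
time: 1.23
tool_pos: [537.3, -243.1, 282.1]
tcp_rot: [-37.4, 89.9, 136.4]
ft_force: [-0.6, -0.7, -0.5]
finger_gap: 85.5
```

```bash
cat >> h.py <<'E'
def look(name):
    c=optics.calibration("wrist");p,d=optics.snapshot("wrist")
    cv2.imwrite(f"pics/{name}.png",p[:,:,::-1]);np.savez(f"pics/{name}.npz",p=p,d=d,mtx=c["mtx"],extrinsics=c["extrinsics"])
    return p,d,c
E
python3 - <<'E'
from h import *
s=sense();print(s["time"],s["tool_pos"],s["qd"],s["joint_pos"])
look("w1")
E
```

```text
1.225 [ 537.31 -243.09  282.09] [-1.28 -0.37  0.33  0.04 -0.1   0.1 ] [-29.34   5.41  84.5    0.03  90.23  66.79]
```

View pics/w1.png

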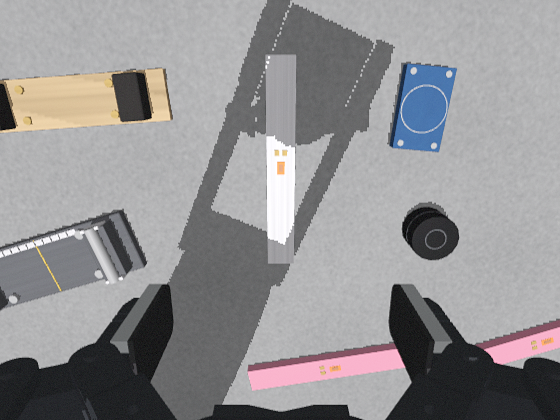

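The view shows the plain bar centred at (281,160) with no red ends, the yoke at (423,107), the black weight at (431,232), and pink at (350,365).

```bash
cat >> h.py <<'E'
def cloud(d,c):
    v,u=np.mgrid[:d.shape[0],:d.shape[1]];K=c["mtx"];T=c["extrinsics"]
    q=np.stack([(u-K[0,2])/K[0,0]*d,-(v-K[1,2])/K[1,1]*d,-d],-1)
    return q@T[:3,:3].T+T[:3,3]
def top(d,c,near,z,tol=4,color=None):
    """rect of the face at height z around pixel near; points cast on z plane"""
    W=cloud(d,c)[...,2];m=(abs(W-z)<tol)&(d>0)
    if color is not None:m&=color
    m=cv2.morphologyEx(m.astype(np.uint8),cv2.MORPH_OPEN,np.ones((3,3)))
    P=plane(blob(m,near),z,c);o=rect(P);print("z",np.median(W[int(near[1])-2:int(near[1])+3,int(near[0])-2:int(near[0])+3]),*o);return P,o
E
python3 - <<'E'
from h import *
f=np.load("pics/w1.npz");p,d=f["p"],f["d"];c=f
W=cloud(d,c)[...,2];print("bench",np.median(W[300,200:230]),np.std(W[290:310,200:230]),W[160,255:310:3])
print("tcp",pix([[537,-243,12]],c))
top(d,c,(281,190),12); top(d,c,(423,120),20)
print("rig",W[255,60],W[250,100]);print("rest",W[95,130],W[95,100])
E
```

```text
bench 0.03775918995884808 16.425727630402374 [ 0.89  0.09  0.83  0.42 12.56 11.44 11.36 11.01 11.68 12.34 11.49 11.42
 13.16 12.18  0.65 -0.15  0.    0.93 -0.47]
tcp [[281.93 168.86]]
z 11.944106717361933 [ 538.07 -241.4 ] 218.90765380859375 29.92440414428711 -6.167716979980469
z 20.423184209396027 [ 582.55 -385.88] 79.80284881591797 48.9971809387207 -11.100112915039062
rig 10.457698486787876 38.513867606895815
rest 31.460460471193755 6.788366596882838
```

Run:
```python
from h import *
go(538.1,-241.4,60,83.8)
```

```text
shift [ 0.22 -0.   -0.  ] turn [0.01 0.1  0.08] other [-179.99   -0.13    0.16] j6 66.79508375400377 jaw -96.1878201377111
```

Call:
carry_out:
  commands: [0.222,-0.0018,-0.0006,0,0,0,-0.05,0.222,-0.0018,-0.0006,0,0,0,-0.05,0.222,-0.0018,-0.0006,0,0,0,-0.05,0.222,-0.0018,-0.0006,0,0,0,-0.05,0.222,-0.0018,-0.0006,0,0,0,-0.05,0.222,-0.0018,-0.0006,0,0,0,-0.05]
  grip_force: 40

```text
time: 2.02
tool_pos: [538.2, -242.7, 62.1]
tcp_rot: [-130.6, 90.0, 43.2]
ft_force: [0.3, 0.1, -0.6]
finger_gap: 44.7
```

```bash
sed -i 's/"shift",np.round(\(.*\)\/1000,4),"turn"/"shift_mm",np.round(\1,1),"turn"/' h.py
python3 - <<'E'
from h import *
s=sense();print(s["tool_pos"],s["finger_gap"],s["ft_force"],r.nose_length)
go(538.1,-241.4,26,83.8)
p,d,c=look("w2")
E
```

```text
[ 538.2  -242.75   62.12] 44.65012670502615 [ 0.3   0.08 -0.62] 22.0
shift_mm [36.1 -1.3  0.3] turn [-0.05 -0.02  0.03] other [179.95   0.04   0.04] j6 66.96497050869095 jaw -96.25044372610272
```

View pics/w2.png

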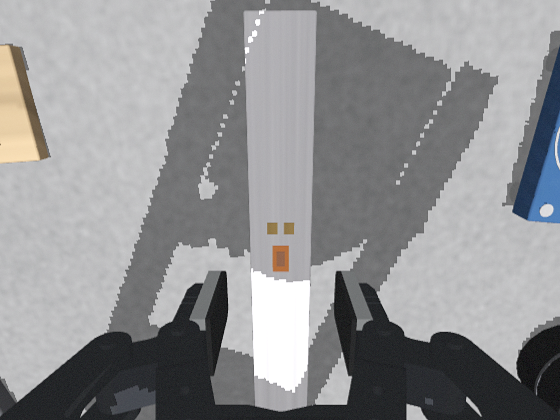

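Run:
```python
from h import *
f=np.load("pics/w2.npz");P=cloud(f["d"],f)
print(pix([[538.1,-241.4,12]],f))
for q in((205,275),(208,290),(215,290),(222,290),(345,275),(350,290),(355,290),(222,370)):print(q,P[q[1],q[0]])
```

```text
[[280.3  258.86]]
(205, 275) [ 527.21 -199.37   -0.62]
(208, 290) [ 551.65 -216.65   61.45]
(215, 290) [ 551.25 -219.11   61.22]
(222, 290) [ 546.8  -219.82   53.57]
(345, 275) [ 545.88 -267.74   49.54]
(350, 290) [ 545.68 -267.72   60.81]
(355, 290) [ 545.47 -269.53   60.8 ]
(222, 370) [ 465.16 -198.88    0.08]
```

Call:
carry_out:
  commands: [0.02,-0.0013,0.0003,0,0,0,-0.05,0.037,-0.0013,0.0003,0,0,0,-0.05,0.037,-0.0013,0.0003,0,0,0,-0.05,0.037,-0.0013,0.0003,0,0,0,0.6,0.037,-0.0013,0.0003,0,0,0,0.6,0.037,-0.0013,0.0003,0,0,0,0.6,0.037,-0.0013,0.0003,0,0,0,0.6,0.037,-0.0013,0.0003,0,0,0,0.6]

```text
time: 3.08
tool_pos: [538.8, -241.6, 26.0]
tcp_rot: [174.0, 89.9, -12.2]
ft_force: [-0.2, 0.7, -1.7]
finger_gap: 28.9
```

Run:
```python
from h import *
s=sense();print(s["tool_pos"],s["finger_gap"],s["ft_force"]);go(455,33,230)
```

```text
[ 538.81 -241.6    25.96] 28.901646820553925 [-0.19  0.72 -1.73]
shift_mm [-204.3 -263.8  112.7] turn [ 0.   -0.11 -0.01] other [-180.      0.02   -0.18] j6 67.07319233264565 jaw -96.23524318182115
```

Run:
```python
from h import *
go(505,-140,320)
```

```text
shift_mm [-294.1  -97.3   44.1] turn [ 0.   -0.11 -0.01] other [-180.      0.02   -0.18] j6 67.07319233264565 jaw -96.23524318182115
```

Call:
carry_out:
  commands: [-0.02,0,0,0,0,0,0.6,-0.06,0,0,0,0,0,0.6,-0.11,-0.02,0.01,0,0,0,0.6,-0.16,-0.04,0.02,0,0,0,0.6,-0.21,-0.06,0.03,0,0,0,0.6,-0.25,-0.08,0.04,0,0,0,0.6,-0.28,-0.096,0.044,0,0,0,0.6,-0.294,-0.097,0.044,0,0,0,0.6,-0.294,-0.097,0.044,0,0,0,0.6,-0.294,-0.097,0.044,0,0,0,0.6]

```text
time: 4.32
tool_pos: [504.5, -140.7, 318.2]
tcp_rot: [-30.8, 90.0, 142.9]
ft_force: [0.3, 0.5, -2.6]
finger_gap: 28.9
```

Run:
```python
from h import *
p,d,c=look("w3")
s=sense();print(s["tool_pos"],s["finger_gap"],s["qd"])
```

```text
[ 504.4  -140.6   317.95] 28.704058195565807 [ 0.06  0.28 -0.03  0.08  0.1   0.05]
```

View pics/w3.png

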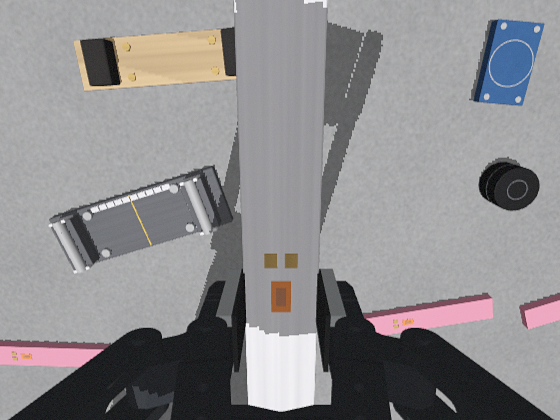

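Rig rollers are at (68,246) and (202,206), the yellow line at (141,222). The rest's left pad is at (100,62); its right pad is hidden behind the held bar, whose gauge at (281,296) faces up.

Run:
```python
from h import *
c=f=np.load("pics/w3.npz");d=f["d"];W=cloud(d,c)
A=top(d,c,(68,246),38.5,3.5)[1];B=top(d,c,(202,206),38.5,3.5)[1]
v=A[0]-B[0];print("mid",(A[0]+B[0])/2,"dist",np.hypot(*v),"yaw",np.degrees(np.arctan2(v[1],v[0])))
R,G,Bl=[f["p"][...,i].astype(int) for i in range(3)]
y=(R-Bl>70)&(R>120);y[:150]=0;y[270:]=0;y[:,:100]=0;y[:,180:]=0
print("line",rect(plane(np.argwhere(y)[:,::-1],12,c)))
top(d,c,(100,62),32,3);top(d,c,(170,60),8,3)
p=c
print(pix([[504.4,-140.6,310]],c), "bar gauge", plane((281,296),307,c))
hh=W[...,2];print("held bar z",np.median(hh[250:258,255:310]),np.median(hh[320:326,255:310]),np.median(hh[60:66,255:310]))
```

```text
z 39.252247030014814 [438.62 110.26] 64.45818328857422 16.33547592163086 10.180480003356934
z 36.90589132370985 [469.38 -44.16] 64.87946319580078 12.953951835632324 10.889935493469238
mid [454.    33.05] dist 157.45456722832992 yaw 101.26665695058318
line (array([454.26,  35.41]), 65.22128295898438, 2.142425060272217, 11.239561080932617)
z 31.820839923730375 [628.79  32.47] 43.796348571777344 24.445432662963867 -2.2032012939453125
z 7.980076860731742 [626.89 -19.38] 165.08831787109375 49.91791915893555 87.85260772705078
[[283.56 304.42]] bar gauge [[ 506.44 -139.83  307.  ]]
held bar z 304.475899244571 304.4373971715201 304.3030239626878
```

```bash
cat > rig.py <<'E'
from h import *
def rig(c,d,n1,n2,nb):
    o=[]
    for z,t in((39.3,1.9),(38.5,3.5)):
        A=top(d,c,n1,z,t)[1];B=top(d,c,n2,z,t)[1];v=A[0]-B[0]
        print("mid",(A[0]+B[0])/2,np.hypot(*v),np.degrees(np.arctan2(v[1],v[0])))
E
python3 - <<'E'
from rig import *
c=f=np.load("pics/w3.npz");d=f["d"];p=f["p"]
rig(c,d,(68,246),(202,206),None)
W=cloud(d,c)[...,2];print(W[222,135:150])
m=((W>6)&(d>0)).astype(np.uint8);m[:,230:]=0;m=cv2.morphologyEx(m,cv2.MORPH_OPEN,np.ones((3,3)))
P=blob(m,(141,222));q=cv2.boxPoints(cv2.minAreaRect(P));print(q,plane(q,12,c)[:,:2].mean(0))
o=cv2.inRange(cv2.cvtColor(p,cv2.COLOR_RGB2HSV),(5,150,120),(18,255,255))[270:320,265:300];m=np.argwhere(o).mean(0);print("orange",m[::-1]+[265,270],plane(m[::-1]+[265,270],304.4,c))
E
```

```text
z 39.252247030014814 [438.34 112.61] 64.23234558105469 10.004134178161621 11.193602561950684
z 36.90589132370985 [469.46 -43.57] 63.8155517578125 10.03715991973877 10.915820121765137
mid [453.9   34.52] 159.2491631890019 101.26696913145942
z 39.252247030014814 [438.62 110.26] 64.45818328857422 16.33547592163086 10.180480003356934
z 36.90589132370985 [469.38 -44.16] 64.87946319580078 12.953951835632324 10.889935493469238
mid [454.    33.05] 157.45456722832992 101.26665695058318
[11.06 12.22 10.7  11.86 10.56 11.36 12.55 11.36 11.97 11.72 11.04 10.44
 11.85 13.05 12.02]
[[ 46.34 218.58]
 [214.61 165.44]
 [233.7  225.88]
 [ 65.43 279.02]] [449.94  38.09]
orange [281.02 296.17] [[ 504.84 -139.66  304.4 ]]
```

Run:
```python
from h import *
go(453.8,34.4,150,11.27)
```

```text
shift_mm [ 168.1 -168.3   69.3] turn [72.45  0.06 -0.01] other [-107.55    0.01    0.07] j6 75.0819366976679 jaw -96.2753665035291
```

Call:
carry_out:
  commands: [0.06,-0.168,0.0693,-107.5,0,0,0.6,0.06,-0.168,0.0693,-107.5,0,0,0.6,0.06,-0.168,0.0693,-107.5,0,0,0.6,0.06,-0.168,0.0693,-107.5,0,0,0.6,0.06,-0.168,0.0693,-107.5,0,0,0.6,0.06,-0.168,0.0693,-107.5,0,0,0.6,0.08,-0.168,0.0693,-107.5,0,0,0.6,0.11,-0.168,0.0693,-107.5,0,0,0.6,0.14,-0.168,0.0693,-107.5,0,0,0.6,0.168,-0.168,0.0693,-107.5,0,0,0.6,0.168,-0.168,0.0693,-107.5,0,0,0.6,0.168,-0.168,0.0693,-107.5,0,0,0.6]

```text
time: 5.88
tool_pos: [453.9, 33.9, 150.5]
tcp_rot: [-126.3, 89.9, 154.6]
ft_force: [-0.3, -0.2, -1.3]
finger_gap: 28.3
```

Run:
```python
from h import *
s=sense();print(s["tool_pos"],s["finger_gap"],s["joint_pos"])
go(453.8,34.4,67.5,11.27)
```

```text
[453.86  33.87 150.5 ] 28.32808025046146 [ -2.21 -11.24 114.49   0.03  76.82 -13.18]
shift_mm [83.   0.1 -0.5] turn [-0.31 -0.04  0.06] other [179.69   0.09   0.07] j6 -13.177940831152586 jaw 10.957886581751879
```

Call:
carry_out:
  commands: [0.04,0,-0.0005,-0.3,0,0,0.6,0.07,0,-0.0005,-0.3,0,0,0.6,0.08,0,-0.0005,-0.3,0,0,0.6,0.083,0,-0.0005,-0.3,0,0,0.6,0.083,0,-0.0005,-0.3,0,0,0.6]

```text
time: 6.5
tool_pos: [454.8, 34.4, 68.9]
tcp_rot: [104.5, 89.9, 25.7]
ft_force: [-0.3, -0.3, -2.6]
finger_gap: 28.8
```

Run:
```python
from h import *
go(453.8,34.4,65.5,11.27)
```

```text
shift_mm [ 3.4 -1.  -0.2] turn [-0.05 -0.02 -0.06] other [179.95  -0.09   0.02] j6 -13.378978676367675 jaw 11.218675762420625
```

Call:
carry_out:
  commands: [0.0015,-0.001,0,0,0,0,0.6,0.0025,-0.001,0,0,0,0,0.6,0.0033,-0.001,0,0,0,0,0.6,0.0037,-0.001,0,0,0,0,0.6,0.0037,-0.001,0,0,0,0,0.6]

```text
time: 7.12
tool_pos: [454.0, 34.2, 65.6]
tcp_rot: [97.8, 89.9, 19.0]
ft_force: [-2.3, -0.7, 3.8]
finger_gap: 28.5
```

Call:
carry_out:
  commands: [0,0,0,0,0,0,-0.2,0,0,0,0,0,0,-0.2,0,0,0,0,0,0,-0.2,-0.02,0,0,0,0,0,-0.2,-0.06,0,0,0,0,0,-0.5,-0.12,0,0,0,0,0,-0.5,-0.18,0,0,0,0,0,-0.5,-0.22,0,0,0,0,0,-0.5,-0.24,0,0,0,0,0,-0.5,-0.24,0,0,0,0,0,-0.5]

```text
time: 8.38
tool_pos: [454.2, 34.0, 306.1]
tcp_rot: [85.8, 89.8, 7.0]
ft_force: [-0.6, -0.2, -1.2]
finger_gap: 64.3
```

Run:
```python
from h import *
p,d,c=look("w4")
s=sense();print(s["tool_pos"],s["finger_gap"])
print(pix([[454,34.5,52],[626,-38,32]],c))
```

```text
[453.54  34.04 304.38] 63.910639393340546
[[279.9  173.26]
 [414.89 259.16]]
```

View pics/w4.png

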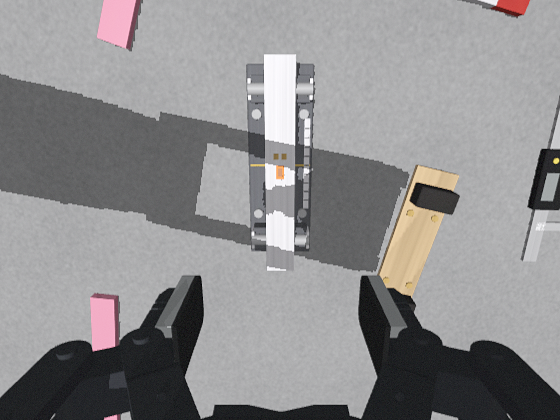

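The bar lies on both rollers: gauge up at (280,172), yellow line at row 165, rollers at rows ~85 and ~238.

Run:
```python
from h import *
c=f=np.load("pics/w4.npz");d=f["d"];p=f["p"]
top(d,c,(281,130),52)
h=cv2.cvtColor(p,cv2.COLOR_RGB2HSV);y=cv2.inRange(h,(15,120,120),(32,255,255));y[:150]=0;y[180:]=0;y[:,:245]=0;y[:,315:]=0;y[:,264:298]=0
q=np.argwhere(y)[:,::-1];print("line",rect(plane(q,12,c)),len(q))
W=cloud(d,c);z=W[...,2]
m=(abs(z-39)<2.2);m[:,:240]=0;m[:,320:]=0;m[:,262:300]=0
for a,b in((60,110),(220,255)):
    mm=m.copy();mm[:a]=0;mm[b:]=0;q=np.argwhere(mm)[:,::-1];print(rect(plane(q,39,c)))
```

```text
z 51.88536491725995 [453.41  35.57] 218.41549682617188 29.920791625976562 -78.7328577041626
line (array([450.64,  35.11]), 57.634002685546875, 1.1190599203109741, 11.173909187316895) 21
(array([437.77, 114.29]), 63.46659851074219, 18.444955825805664, 12.687297821044922)
(array([468.85, -42.59]), 63.33977508544922, 17.88783836364746, 11.145273208618164)
```

Run:
```python
from h import *
go(582.5,-386,90,78.9)
```

```text
shift_mm [214.2  44.7 437.2] turn [-67.68  -0.02  -0.03] other [112.32  -0.03   0.02] j6 -13.409365338027492 jaw 11.218571039524551
```

Call:
carry_out:
  commands: [0,0.0447,0.437,-67.7,0,0,-0.5,0,0.0447,0.437,-67.7,0,0,-0.5,0,0.0447,0.437,-67.7,0,0,-0.5,0.01,0.0447,0.437,-67.7,0,0,-0.5,0.03,0.0447,0.437,-67.7,0,0,-0.5,0.06,0.0447,0.437,-67.7,0,0,-0.5,0.1,0.0447,0.437,-67.7,0,0,-0.5,0.15,0.0447,0.437,-67.7,0,0,-0.5,0.2,0.0447,0.437,-67.7,0,0,-0.5,0.214,0.0447,0.437,-67.7,0,0,-0.5,0.214,0.0447,0.437,-67.7,0,0,-0.5]

```text
time: 9.8
tool_pos: [578.8, -383.3, 83.1]
tcp_rot: [151.2, 89.3, 140.1]
ft_force: [-0.6, 0.5, 0.6]
finger_gap: 63.8
```

Run:
```python
from h import *
p,d,c=look("w5");print(sense()["tool_pos"],sense()["finger_gap"],sense()["joint_pos"])
u=pix([[582.5,-386,20]],c)[0];print(u)
top(d,c,u,20)
go(582.5,-386,26.5,78.9)
```

```text
[ 580.55 -384.35   86.71] 63.5161849175626 [ -37.74   29.35   76.49    0.03   74.51 -116.66]
[274.23 258.07]
z 20.15148102651463 [ 582.39 -386.83] 79.77347564697266 47.675479888916016 -11.076736450195312
shift_mm [60.2 -1.4  2.5] turn [ 0.01 -0.3  -0.18] other [-179.99    0.29   -0.48] j6 -116.6590311496507 jaw 78.91347681338259
```

Call:
carry_out:
  commands: [0.03,-0.0016,0.0025,0,-0.3,-0.2,-0.5,0.055,-0.0016,0.0025,0,-0.3,-0.2,-0.5,0.06,-0.0016,0.0025,0,-0.3,-0.2,-0.5,0.06,-0.0016,0.0025,0,-0.3,-0.2,-0.5,0.06,-0.0016,0.0025,0,-0.3,-0.2,0.3,0.06,-0.0016,0.0025,0,-0.3,-0.2,0.3,0.06,-0.0016,0.0025,0,-0.3,-0.2,0.3,0.06,-0.0016,0.0025,0,-0.3,-0.2,0.3]
  grip_force: 50

```text
time: 10.85
tool_pos: [583.8, -387.2, 29.5]
tcp_rot: [-29.3, 89.8, -40.4]
ft_force: [-1.0, -0.1, 6.7]
finger_gap: 46.7
```

Run:
```python
from h import *
s=sense();print(s["tool_pos"],s["finger_gap"])
go(453.5,35.3,140,11.27)
```

```text
[ 583.83 -387.18   29.48] 46.72923031028468
shift_mm [-112.   389.3 -208.7] turn [67.65  0.24 -0.02] other [-112.35    0.02    0.27] j6 -116.64900128600982 jaw 78.91579367828149
```

Call:
carry_out:
  commands: [-0.03,0,0,0,0,0,0.3,-0.09,0,0,0,0,0,0.3,-0.112,0.389,-0.209,67.7,0.2,0,0.3,-0.112,0.389,-0.209,67.7,0.2,0,0.3,-0.112,0.389,-0.209,67.7,0.2,0,0.3,-0.112,0.389,-0.209,67.7,0.2,0,0.3,-0.112,0.389,-0.209,67.7,0.2,0,0.3,-0.112,0.389,-0.209,67.7,0.2,0,0.3,-0.112,0.389,-0.209,67.7,0.2,0,0.3,-0.112,0.389,-0.209,67.7,0.2,0,0.3,-0.112,0.389,-0.209,67.7,0.2,0,0.3,-0.112,0.389,-0.209,67.7,0.2,0,0.3]

```text
time: 12.35
tool_pos: [453.7, 34.0, 140.3]
tcp_rot: [47.4, 89.9, -31.4]
ft_force: [0.6, -0.6, -1.3]
finger_gap: 46.4
```

Run:
```python
from h import *
p,d,c=look("w6");s=sense();print(s["tool_pos"],s["finger_gap"],s["ft_force"])
u=pix([[453.5,35.5,130]],c)[0];print(u)
P=cloud(d,c);print(P[int(u[1])-3:int(u[1])+4,int(u[0])][:,2])
go(453.8,34,83.5,11.27)
```

```text
[453.69  33.79 140.14] 46.7198073288154 [-1.42 -0.2  -2.25]
[280.91 301.59]
[130.95 131.15 131.16 130.65 131.73 129.92 130.97]
shift_mm [56.6  0.1 -0.2] turn [-0.12  0.05 -0.05] other [179.88  -0.07  -0.08] j6 -13.310216365365218 jaw 11.145344395794552
```

View pics/w6.png

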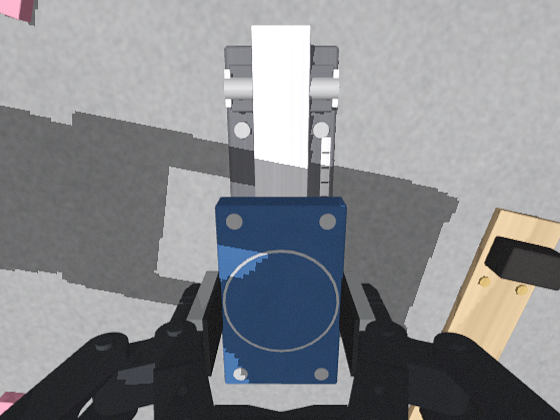

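The yoke is held level, its circle centred at (281,300) where the mid-bar projects (281,302).

Call:
carry_out:
  commands: [0.03,0,0,-0.1,0,0,0.3,0.05,0,0,-0.1,0,0,0.3,0.0545,0,0,-0.1,0,0,0.3,0.0565,0,0,-0.1,0,0,0.3,0.0575,0,0,-0.1,0,0,0.3,0.0585,0,0,-0.1,0,0,0.3,0.059,0,0,-0.1,0,0,0.3,0.059,0,0,-0.1,0,0,0.3]

```text
time: 13.4
tool_pos: [454.0, 33.8, 81.5]
tcp_rot: [56.2, 89.9, -22.5]
ft_force: [0.3, -0.2, -0.9]
finger_gap: 46.5
```

Call:
carry_out:
  commands: [0.0006,0,0,0,0,0,0.3,0.0012,0,0,0,0,0,0.3,0.0012,0,0,0,0,0,0.3]

```text
time: 13.78
tool_pos: [454.2, 33.8, 81.2]
tcp_rot: [52.2, 89.9, -26.6]
ft_force: [-6.3, 0.4, 9.9]
finger_gap: 46.6
```

Call:
carry_out:
  commands: [0,0,0,0,0,0,-0.5,0,0,0,0,0,0,-0.5,0,0,0,0,0,0,-0.5,-0.02,0,0,0,0,0,-0.5,-0.06,0,0,0,0,0,-0.5,-0.12,0,0,0,0,0,-0.5,-0.17,0,0,0,0,0,-0.5,-0.18,0,0,0,0,0,-0.5,-0.18,0,0,0,0,0,-0.5]

```text
time: 14.9
tool_pos: [454.2, 34.0, 261.5]
tcp_rot: [62.0, 89.8, -16.7]
ft_force: [0.3, 0.2, 0.1]
finger_gap: 63.9
```

Run:
```python
from h import *
p,d,c=look("w7");s=sense();print(s["tool_pos"],s["finger_gap"])
top(d,c,pix([[453.5,35.5,72]],c)[0],72)
top(d,c,pix([[453.5-.195*80,35.5+78,52]],c)[0],52)
go(587.5,365,250,11.27)
```

```text
[453.46  33.98 260.01] 63.78493162786347
z 72.00372465673064 [453.74  35.21] 79.1534194946289 47.789634704589844 -78.73385047912598
z 51.856502258509295 [439.05 107.8 ] 70.8234634399414 29.904342651367188 -78.72629356384277
shift_mm [   9.8  196.1 -298.5] turn [-0.    0.05 -0.01] other [180.    -0.01  -0.07] j6 -13.41243323923248 jaw 11.2663524538018
```

Call:
carry_out:
  commands: [0.02,0.196,-0.2985,0,0,0,-0.5,0.03,0.196,-0.2985,0,0,0,-0.5,0.04,0.196,-0.2985,0,0,0,-0.5,0.05,0.196,-0.2985,0,0,0,-0.5,0.06,0.196,-0.2985,0,0,0,-0.5,0.07,0.196,-0.2985,0,0,0,-0.5,0.07,0.196,-0.2985,0,0,0,-0.5,0.07,0.196,-0.2985,0,0,0,-0.5]

```text
time: 15.95
tool_pos: [586.3, 364.3, 187.1]
tcp_rot: [-58.8, 89.7, -137.5]
ft_force: [-0.2, 0.0, 0.8]
finger_gap: 64.1
```

```bash
cat >> h.py <<'E'
def disc(d,c,near,z,tol=4):
    P,o=top(d,c,near,z,tol);(x,y),R=cv2.minEnclosingCircle(P[:,:2].astype(np.float32));print("disc",x,y,"dia",2*R);return x,y
E
python3 - <<'E'
from h import *
p,d,c=look("w8");s=sense();print(s["tool_pos"],s["finger_gap"])
u=pix([[587.5,365,42]],c)[0];print(u,pix([[441.7,381,23]],c))
x,y=disc(d,c,u,42)
go(x,y,90)
E
```

```text
[587.02 364.05 188.99] 64.25354641971217
[283.35 204.32] [[ 96.03 140.02]]
z 42.40489066839524 [589.75 370.99] 43.15945053100586 42.44902420043945 -78.68030643463135
disc 589.6798095703125 370.8714599609375 dia 43.84784698486328
shift_mm [99.   4.1 -6.3] turn [0.   0.09 0.07] other [-180.     -0.1     0.14] j6 16.35410906865479 jaw 11.241549581084588
```

View pics/w8.png

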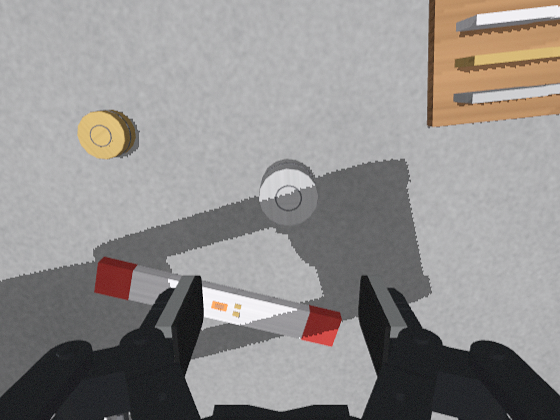

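Run:
```python
from h import *
c=f=np.load("pics/w8.npz");disc(f["d"],f,(100,135),23)
go(589.7,370.9,32,11.27)
```

```text
z 23.093176235575925 [445.73 385.4 ] 36.247596740722656 35.11628723144531 29.01494789123535
disc 445.6008605957031 385.2406005859375 dia 36.78049850463867
shift_mm [157.    4.2  -6.4] turn [-0.03  0.09  0.07] other [179.97   0.1   -0.14] j6 16.35410906865479 jaw 11.241549581084588
```

Call:
carry_out:
  commands: [0.03,0.0042,-0.0064,0,0,0,-0.5,0.08,0.0042,-0.0064,0,0,0,-0.5,0.12,0.0042,-0.0064,0,0,0,-0.5,0.145,0.0042,-0.0064,0,0,0,-0.5,0.155,0.0042,-0.0064,0,0,0,-0.5,0.157,0.0042,-0.0064,0,0,0,-0.5,0.157,0.0042,-0.0064,0,0,0,-0.5,0.157,0.0042,-0.0064,0,0,0,0.3,0.157,0.0042,-0.0064,0,0,0,0.3,0.157,0.0042,-0.0064,0,0,0,0.3,0.157,0.0042,-0.0064,0,0,0,0.3]
  grip_force: 60

```text
time: 17.38
tool_pos: [590.6, 371.4, 34.0]
tcp_rot: [40.7, 89.9, -38.0]
ft_force: [-2.6, -1.7, 7.0]
finger_gap: 42.7
```

Run:
```python
from h import *
s=sense();print(s["tool_pos"],s["finger_gap"])
go(453.7,35.3,165,11.27)
```

```text
[590.57 371.38  33.97] 42.707760989098425
shift_mm [-130.9 -199.7  303. ] turn [-0.02  0.06 -0.05] other [179.98  -0.08  -0.09] j6 16.764661828041493 jaw 11.250250823598572
```

Call:
carry_out:
  commands: [-0.03,0,0,0,0,0,0.3,-0.08,0,0,0,0,0,0.3,-0.125,-0.02,0.03,0,0,0,0.3,-0.131,-0.2,0.303,0,0,0,0.3,-0.131,-0.2,0.303,0,0,0,0.3,-0.131,-0.2,0.303,0,0,0,0.3,-0.131,-0.2,0.303,0,0,0,0.3,-0.131,-0.2,0.303,0,0,0,0.3,-0.131,-0.2,0.303,0,0,0,0.3,-0.131,-0.2,0.303,0,0,0,0.3,-0.131,-0.2,0.303,0,0,0,0.3]

```text
time: 18.75
tool_pos: [453.8, 36.3, 165.2]
tcp_rot: [69.7, 89.9, -9.0]
ft_force: [1.0, -0.3, -4.4]
finger_gap: 42.5
```

Run:
```python
from h import *
p,d,c=look("w9");s=sense();print(s["tool_pos"],s["finger_gap"],s["ft_force"])
disc(d,c,pix([[453.7,35.3,165+8]],c)[0],s["tool_pos"][2]+8)
go(453.7,35.3,108,11.27)
```

```text
[453.79  36.41 165.12] 42.519593037185544 [-0.09  0.75 -5.38]
z 173.41430045111775 [457.78  40.03] 59.300048828125 44.833709716796875 34.44716262817383
disc 455.5959167480469 45.35818862915039 dia 63.666648864746094
shift_mm [57.1 -0.4  1. ] turn [ 0.06  0.03 -0.06] other [-179.94    0.09    0.05] j6 -13.177630446952955 jaw 11.325174446709045
```

Call:
carry_out:
  commands: [0.03,-0.0004,0.001,0,0,0,0.3,0.05,-0.0004,0.001,0,0,0,0.3,0.0555,-0.0004,0.001,0,0,0,0.3,0.057,-0.0004,0.001,0,0,0,0.3,0.058,-0.0004,0.001,0,0,0,0.3,0.059,-0.0004,0.001,0,0,0,0.3,0.0595,-0.0004,0.001,0,0,0,0.3,0.0598,-0.0004,0.001,0,0,0,0.3,0.0598,-0.0004,0.001,0,0,0,0.3]

```text
time: 19.92
tool_pos: [453.9, 35.3, 105.8]
tcp_rot: [66.7, 89.9, -12.0]
ft_force: [-1.4, -0.7, 0.2]
finger_gap: 42.3
```

Call:
carry_out:
  commands: [0.0004,0,0,0,0,0,-0.4,0,0,0,0,0,0,-0.4,0,0,0,0,0,0,-0.4,-0.02,0,0,0,0,0,-0.4,-0.06,0,0,0,0,0,-0.4,-0.12,0,0,0,0,0,-0.4,-0.15,0,0,0,0,0,-0.4,-0.155,0,0,0,0,0,-0.4,-0.155,0,0,0,0,0,-0.4]

```text
time: 21.05
tool_pos: [453.5, 35.3, 260.0]
tcp_rot: [61.8, 89.9, -16.9]
ft_force: [-0.5, 0.4, -0.1]
finger_gap: 59.7
```

Run:
```python
from h import *
p,d,c=look("w10");s=sense();print(s["tool_pos"],s["finger_gap"])
disc(d,c,pix([[453.7,35.3,114]],c)[0],114)
P=cloud(d,c);u=pix([[453.7,35.3,72]],c)[0]
top(d,c,pix([[453.7-.195*32,35.3+.98*32,72]],c)[0],72)
go(445.6,385.2,150,11.27);
```

```text
[453.04  35.35 259.17] 59.764364116247584
z 114.17792735749242 [453.8   34.87] 43.12857437133789 42.777076721191406 -85.10254001617432
disc 453.6924133300781 34.97317886352539 dia 43.906394958496094
z 71.88923214370618 [449.59  55.99] 47.70195007324219 37.541404724121094 10.853303909301758
shift_mm [ 109.1   61.4 -344.5] turn [0.05 0.01 0.03] other [-179.95   -0.04    0.02] j6 -13.313802636909031 jaw 11.31932394820321
```

Call:
carry_out:
  commands: [0.02,0.0614,-0.3445,0,0,0,-0.4,0.03,0.0614,-0.3445,0,0,0,-0.4,0.04,0.0614,-0.3445,0,0,0,-0.4,0.06,0.0614,-0.3445,0,0,0,-0.4,0.08,0.0614,-0.3445,0,0,0,-0.4,0.11,0.0614,-0.3445,0,0,0,-0.4,0.12,0.0614,-0.3445,0,0,0,-0.4,0.12,0.0614,-0.3445,0,0,0,-0.4]

```text
time: 22.1
tool_pos: [443.9, 383.8, 136.0]
tcp_rot: [-62.4, 89.6, -141.0]
ft_force: [0.6, -0.1, -0.0]
finger_gap: 59.8
```

Run:
```python
from h import *
p,d,c=look("w11");s=sense();print(s["tool_pos"],s["finger_gap"])
x,y=disc(d,c,pix([[445.6,385.2,23]],c)[0],23)
go(x,y,28,11.27);
```

```text
[445.19 384.04 138.19] 59.76727831665328
z 23.144134498411375 [444.61 385.53] 35.144264221191406 34.616294860839844 -78.56311225891113
disc 444.3819885253906 385.4708251953125 dia 35.95054244995117
shift_mm [110.2  -0.2  -1.7] turn [0.04 0.09 0.14] other [-179.96   -0.21    0.14] j6 24.497464511561564 jaw 11.308946193671302
```

Call:
carry_out:
  commands: [0.03,-0.0002,-0.0017,0,0.1,0.1,-0.4,0.07,-0.0002,-0.0017,0,0.1,0.1,-0.4,0.1,-0.0002,-0.0017,0,0.1,0.1,-0.4,0.109,-0.0002,-0.0017,0,0.1,0.1,-0.4,0.111,-0.0002,-0.0017,0,0.1,0.1,-0.4,0.111,-0.0002,-0.0017,0,0.1,0.1,-0.4,0.111,-0.0002,-0.0017,0,0.1,0.1,0.5,0.111,-0.0002,-0.0017,0,0.1,0.1,0.5,0.111,-0.0002,-0.0017,0,0.1,0.1,0.5,0.111,-0.0002,-0.0017,0,0.1,0.1,0.5]
  grip_force: 45

```text
time: 23.4
tool_pos: [445.2, 386.1, 28.8]
tcp_rot: [127.6, 89.9, 48.9]
ft_force: [-2.2, -1.1, 7.1]
finger_gap: 34.3
```

Run:
```python
from h import *
s=sense();print(s["tool_pos"],s["finger_gap"])
go(453.7,35.1,200,11.27)
```

```text
[445.2  386.05  28.8 ] 34.286312909009936
shift_mm [-171.6  -60.3  345.6] turn [ 0.05 -0.05 -0.07] other [-179.95    0.11   -0.08] j6 24.606680442925995 jaw 11.31778347659866
```

Call:
carry_out:
  commands: [-0.03,0,0,0,0,0,0.5,-0.09,0,0,0,0,0,0.5,-0.15,-0.005,0.03,0,0,0,0.5,-0.172,-0.0603,0.346,0,0,0,0.5,-0.172,-0.0603,0.346,0,0,0,0.5,-0.172,-0.0603,0.346,0,0,0,0.5,-0.172,-0.0603,0.346,0,0,0,0.5,-0.172,-0.0603,0.346,0,0,0,0.5,-0.172,-0.0603,0.346,0,0,0,0.5,-0.172,-0.0603,0.346,0,0,0,0.5,-0.172,-0.0603,0.346,0,0,0,0.5]

```text
time: 24.78
tool_pos: [453.7, 36.1, 200.2]
tcp_rot: [152.0, 89.9, 73.4]
ft_force: [-0.5, 0.6, -2.1]
finger_gap: 34.5
```

Run:
```python
from h import *
s=sense();print(s["tool_pos"],s["finger_gap"],s["ft_force"])
go(453.7,35.3,145.5,11.27)
```

```text
[453.66  36.05 200.21] 34.49583552122691 [-0.52  0.59 -2.06]
shift_mm [54.7 -0.2  0.8] turn [ 0.12 -0.09 -0.05] other [-179.88    0.07   -0.14] j6 -13.397282465882071 jaw 11.394701765376876
```

Call:
carry_out:
  commands: [0.03,-0.0002,0.0008,0,0,0,0.5,0.05,-0.0002,0.0008,0,0,0,0.5,0.0535,-0.0002,0.0008,0,0,0,0.5,0.055,-0.0002,0.0008,0,0,0,0.5,0.056,-0.0002,0.0008,0,0,0,0.5,0.0568,-0.0002,0.0008,0,0,0,0.5,0.0574,-0.0002,0.0008,0,0,0,0.5,0.0577,-0.0002,0.0008,0,0,0,0.5,0.0577,-0.0002,0.0008,0,0,0,0.5]

```text
time: 25.9
tool_pos: [453.8, 35.3, 142.7]
tcp_rot: [141.5, 89.9, 62.9]
ft_force: [-0.3, -0.8, -1.5]
finger_gap: 34.1
```

Not clearly in contact yet; a hair more.

Call:
carry_out:
  commands: [0.0005,0,0,0,0,0,0.5,0.001,0,0,0,0,0,0.5,0.001,0,0,0,0,0,0.5]

```text
time: 26.28
tool_pos: [454.2, 35.3, 142.5]
tcp_rot: [120.7, 89.9, 42.1]
ft_force: [-1.9, 0.5, 5.8]
finger_gap: 34.4
```

Call:
carry_out:
  commands: [0,0,0,0,0,0,-0.1,0,0,0,0,0,0,-0.1,0,0,0,0,0,0,-0.1,-0.015,0,0,0,0,0,-0.2,-0.05,0,0,0,0,0,-0.2,-0.1,0,0,0,0,0,-0.2,-0.14,0,0,0,0,0,-0.2,-0.15,0,0,0,0,0,-0.2,-0.15,0,0,0,0,0,-0.2]

```text
time: 27.4
tool_pos: [454.3, 35.0, 293.5]
tcp_rot: [102.8, 89.8, 24.2]
ft_force: [-0.7, -0.2, -1.4]
finger_gap: 51.5
```

Run:
```python
from h import *
p,d,c=look("w12");s=sense();print(s["tool_pos"],s["finger_gap"])
disc(d,c,pix([[453.7,35.3,137]],c)[0],137)
print(pix([[560,255,12]],c))
go(555,255,260,90)
```

```text
[453.7   35.04 292.02] 51.46712368483048
z 136.7044145234034 [453.96  34.81] 34.97293472290039 34.48543930053711 -78.67822265625
disc 453.8249206542969 34.81344985961914 dia 35.80795669555664
[[439.59 -40.76]]
shift_mm [  32.5  142.7 -195.6] turn [-78.62  -0.01  -0.13] other [101.38  -0.14   0.01] j6 -13.5012481593098 jaw 11.384099121842413
```

View pics/w12.png

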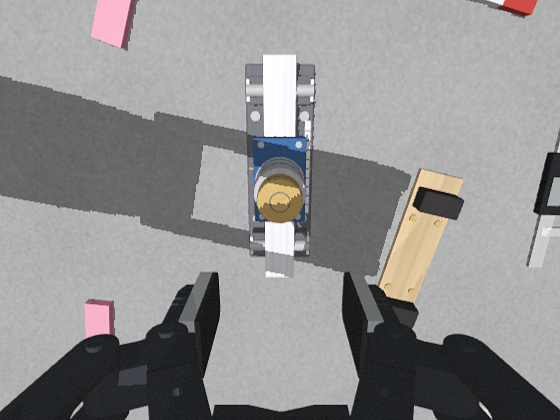

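The stack stands: brass (280,198) on steel on the yoke on the bar. Next is the dummy bar.

Call:
carry_out:
  commands: [0.03,0.143,-0.196,-78.6,0,0,-0.2,0.03,0.143,-0.196,-78.6,0,0,-0.2,0.03,0.143,-0.196,-78.6,0,0,-0.2,0.03,0.143,-0.196,-78.6,0,0,-0.2,0.03,0.143,-0.196,-78.6,0,0,-0.2,0.03,0.143,-0.196,-78.6,0,0,-0.2,0.03,0.143,-0.196,-78.6,0,0,-0.2,0.03,0.143,-0.196,-78.6,0,0,-0.2,0.03,0.143,-0.196,-78.6,0,0,-0.2,0.03,0.143,-0.196,-78.6,0,0,-0.2]

```text
time: 28.7
tool_pos: [554.8, 255.2, 261.3]
tcp_rot: [115.6, 89.9, 115.5]
ft_force: [-0.2, 0.3, -0.5]
finger_gap: 51.7
```

Run:
```python
from h import *
p,d,c=look("w13");s=sense();print(s["tool_pos"],s["finger_gap"],s["joint_pos"])
P,o=top(d,c,pix([[553,250,12]],c)[0],12)
go(*o[0],60,o[3]+90)
u=pix([[626,-37,8],[629,32,32],[624,-107,32]],c);print(u)
```

```text
[554.89 255.33 261.62] 51.43125429996292 [ 19.86   8.92  82.82   0.07  88.24 -70.05]
z 12.266753212872118 [552.16 251.37] 220.46932983398438 30.366973876953125 -3.633941650390625
shift_mm [201.6  -4.2  -2.7] turn [ 3.55 -0.   -0.07] other [-176.45    0.11   -0.01] j6 -70.05460897682185 jaw 89.91556711966456
[[  4.99 239.82]
 [ 57.68 251.45]
 [-81.86 247.16]]
```

View pics/w13.png

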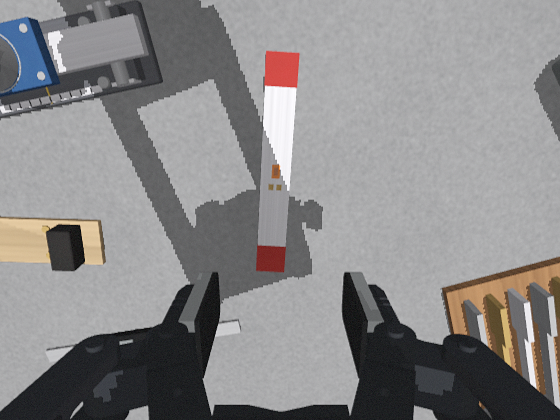

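Call:
carry_out:
  commands: [0.06,-0.0042,-0.0027,3.5,0,0,-0.1,0.12,-0.0042,-0.0027,3.5,0,0,-0.1,0.18,-0.0042,-0.0027,3.5,0,0,-0.1,0.215,-0.0042,-0.0027,3.5,0,0,-0.1,0.23,-0.0042,-0.0027,3.5,0,0,-0.1,0.235,-0.0042,-0.0027,3.5,0,0,-0.1,0.235,-0.0042,-0.0027,3.5,0,0,-0.1,0.235,-0.0042,-0.0027,3.5,0,0,-0.1]

```text
time: 29.75
tool_pos: [553.6, 251.9, 28.7]
tcp_rot: [40.9, 89.8, 37.3]
ft_force: [-0.1, -0.1, 0.6]
finger_gap: 47.0
```

Run:
```python
from h import *
s=sense();print(s["tool_pos"],s["finger_gap"])
go(552.2,251.4,26,86.37)
c=np.load("pics/w12.npz");P,o=top(c["d"],c,(440,203),32,3);print(cv2.boxPoints(cv2.minAreaRect(P[:,:2].astype(np.float32))))
top(c["d"],c,(418,250),8,3)
```

```text
[553.62 251.91  28.68] 46.985085096991206
shift_mm [ 2.7 -0.6 -1.4] turn [ 0.04  0.17 -0.14] other [-179.96    0.23    0.26] j6 -66.83744170516036 jaw 86.40567013217876
z 31.88505258151065 [628.24  33.6 ] 44.409759521484375 23.927515029907227 -1.9570159912109375
[[605.64  22.4 ]
 [650.03  20.88]
 [650.84  44.8 ]
 [606.46  46.31]]
z 7.609940141218885 [626.46 -16.57] 160.12213134765625 51.17355728149414 87.89229583740234
```

Call:
carry_out:
  commands: [0.0028,-0.0006,-0.0014,0,0,0,-0.1,0.0028,-0.0006,-0.0014,0,0,0,0.6,0.0028,-0.0006,-0.0014,0,0,0,0.6,0.0028,-0.0006,-0.0014,0,0,0,0.6,0.0028,-0.0006,-0.0014,0,0,0,0.6,0.0028,-0.0006,-0.0014,0,0,0,0.6]
  grip_force: 40

```text
time: 30.5
tool_pos: [552.6, 251.6, 26.7]
tcp_rot: [37.1, 89.7, 33.5]
ft_force: [-1.1, -0.6, 5.3]
finger_gap: 28.6
```

Run:
```python
from h import *
s=sense();print(s["tool_pos"],s["finger_gap"])
go(626,-36.9,200,-2.05)
```

```text
[552.65 251.57  26.66] 28.58856188961078
shift_mm [-173.8 -282.8   91.9] turn [88.46  0.05 -0.3 ] other [-91.54   0.3    0.05] j6 -66.83841096716083 jaw 86.40818184279401
```

Call:
carry_out:
  commands: [-0.03,0,0,0,0,0,0.6,-0.09,0,0,0,0,0,0.6,-0.15,0,0,0,0,0,0.6,-0.174,-0.283,0.092,88.4,0,0,0.6,-0.174,-0.283,0.092,88.4,0,0,0.6,-0.174,-0.283,0.092,88.4,0,0,0.6,-0.174,-0.283,0.092,88.4,0,0,0.6,-0.174,-0.283,0.092,88.4,0,0,0.6,-0.174,-0.283,0.092,88.4,0,0,0.6,-0.174,-0.283,0.092,88.4,0,0,0.6,-0.174,-0.283,0.092,88.4,0,0,0.6,-0.174,-0.283,0.092,88.4,0,0,0.6]

```text
time: 32.0
tool_pos: [625.5, -37.1, 199.2]
tcp_rot: [144.0, 89.8, 51.8]
ft_force: [-0.4, 0.6, -2.0]
finger_gap: 28.6
```

Run:
```python
from h import *
p,d,c=look("w14");s=sense();print(s["tool_pos"],s["finger_gap"],s["joint_pos"],s["ft_force"])
go(626,-36.9,60.5,-2.05)
```

```text
[625.54 -37.06 199.22] 28.914873600907132 [-8.18 13.11 84.63  0.18 82.15 -5.98] [-0.68 -0.68 -2.49]
shift_mm [138.7   0.1   0.2] turn [-0.17 -0.17 -0.13] other [179.83  -0.2    0.27] j6 -5.980257850670583 jaw -2.2225610542377283
```

View pics/w14.png

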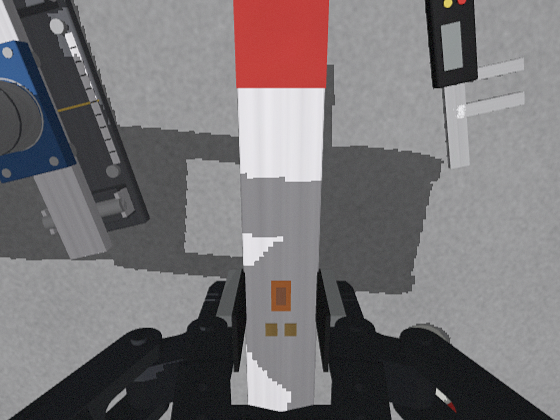

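The dummy is held gauge-up (281,295) over the rest, whose pad edge shows at (330,85).

Call:
carry_out:
  commands: [0.05,0,0,-0.2,-0.2,-0.1,0.6,0.1,0,0,-0.2,-0.2,-0.1,0.6,0.13,0,0,-0.2,-0.2,-0.1,0.6,0.1365,0,0,-0.2,-0.2,-0.1,0.6,0.138,0,0,-0.2,-0.2,-0.1,0.6,0.139,0,0,-0.2,-0.2,-0.1,0.6,0.14,0,0,-0.2,-0.2,-0.1,0.6,0.1405,0,0,-0.2,-0.2,-0.1,0.6,0.1405,0,0,-0.2,-0.2,-0.1,0.6]

```text
time: 33.17
tool_pos: [626.0, -36.7, 59.1]
tcp_rot: [60.8, 89.9, -31.2]
ft_force: [0.4, 1.1, -1.6]
finger_gap: 28.7
```

Run:
```python
from h import *
s=sense();print(s["tool_pos"],s["ft_force"])
go(626,-36.9,58,-2.05)
```

```text
[626.04 -36.7   59.07] [ 0.36  1.08 -1.57]
shift_mm [ 1.1 -0.   0.2] turn [ 0.03  0.03 -0.06] other [-179.97    0.09    0.05] j6 -5.9887087691867 jaw -2.0248605227608953
```

Call:
carry_out:
  commands: [0.0006,0,0,0,0,0,0.6,0.0012,0,0,0,0,0,0.6,0.0016,0,0,0,0,0,0.6,0.0016,0,0,0,0,0,0.6]

```text
time: 33.67
tool_pos: [626.1, -36.7, 58.7]
tcp_rot: [59.4, 89.9, -32.6]
ft_force: [-6.1, 1.1, 8.7]
finger_gap: 28.4
```

Contact. Release, rise and check.

Call:
carry_out:
  commands: [0,0,0,0,0,0,-0.2,0,0,0,0,0,0,-0.2,0,0,0,0,0,0,-0.2,-0.02,0,0,0,0,0,-0.2,-0.06,0,0,0,0,0,-0.2,-0.12,0,0,0,0,0,-0.2,-0.18,0,0,0,0,0,-0.2,-0.24,0,0,0,0,0,-0.2,-0.26,0,0,0,0,0,-0.2,-0.26,0,0,0,0,0,-0.2]

```text
time: 34.92
tool_pos: [626.7, -36.6, 321.8]
tcp_rot: [79.4, 89.7, -12.6]
ft_force: [0.3, -0.1, -0.3]
finger_gap: 51.5
```

Run:
```python
from h import *
p,d,c=look("w15");s=sense();print(s["tool_pos"],s["finger_gap"])
P,o=top(d,c,pix([[628,0,44]],c)[0],44)
top(d,c,pix([[607,-15,8]],c)[0],8,3);
W=cloud(d,c)[...,2];
top(d,c,pix([[454-.195*80,35.5+78,52]],c)[0],52);print("stack")
disc(d,c,pix([[453.8,35,137]],c)[0],137)
# board outer contour incl. pads, above bench
for y0,x0 in((33,628.5),(-107,623.5)):
    for sx in(-19,19):
        u=pix([[x0+sx,y0,32]],c)[0];print("pad",u,W[int(u[1]),int(u[0])])
q,_=optics.snapshot("scene");cv2.imwrite("pics/end.png",q[:,:,::-1])
```

```text
[625.85 -36.5  318.88] 51.245128102457926
z 43.77342836306019 [625.61 -35.43] 218.9499969482422 30.11456871032715 88.0560073852539
z 8.099282341059393 [605.3  -38.25] 115.90044403076172 6.996718883514404 87.17938232421875
z 51.91249345663664 [440.68 104.63] 55.47612762451172 31.377628326416016 -78.73774814605713
stack
z 137.0807040403492 [455.28  33.92] 36.20669174194336 34.621089935302734 -2.0336074829101562
disc 455.26629638671875 33.85268783569336 dia 36.799476623535156
pad [260.47 101.08] 32.369301480218155
pad [296.96  99.72] 31.23846605741886
pad [262.46 227.33] 31.63275098537798
pad [295.3  226.17] 32.680014596185345
```

View pics/w15.png

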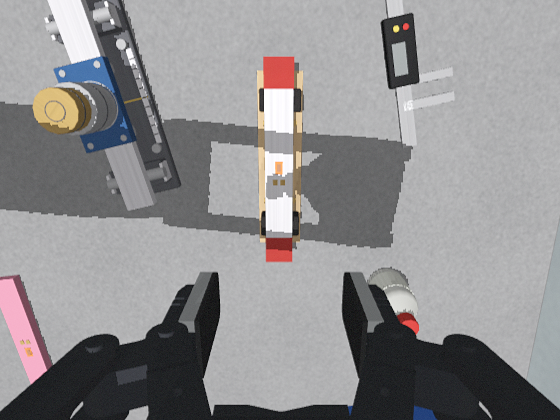

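View pics/end.png

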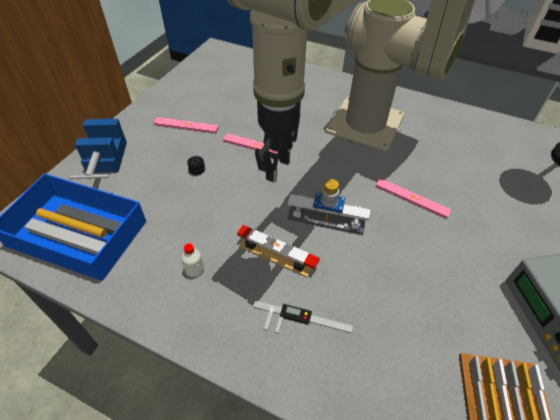

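Everything is in place: the dummy is at (279,160) with its gauge up, and the stack at (90,105) in w15. The caliper, bottle and black weight are unmoved.

```bash
python3 -c "
from bench import order
print(order.hand_in())"
```

```text
the job is handed in; nothing more can be done
None
```

I set up the bending test in the order asked and handed it in after about 35 s of robot time.

The plain bar lies across the rollers, with the yoke, the steel weight and the brass weight stacked on it. The red-ended dummy bar lies on the rest, and both gauges face up. I lowered each piece until it touched before releasing it, with contact forces of at most about 10 N in the readings.

What the camera checks showed:

| Item | Measured position (mm) | Compared with |
|---|---|---|
| Test bar | (453.4, 35.6), yaw 101.3° | roller midpoint (453.3, 35.9), rig yaw 101.3° |
| Yoke | (453.7, 35.2), in line with the bar to about 0.1° | bar centre |
| Steel weight | (453.7, 35.0) | yoke middle |
| Brass weight | (453.8, 34.8), top at 137 mm as expected | steel weight |
| Dummy bar | (625.6, -35.4), yaw 88.1° | rest at about (626.0, -36.9), yaw 88.0° |

- **Brass disagreement:** a last oblique look from over the rest put the brass at (455.3, 33.9), about 1.7 mm from the straight-down reading. That is within the 2 mm calibration accuracy, so I left it.
- **Rest position:** I worked out the rest's centre from one pad and the board. Its two pads were never measured together.
- **Things to leave alone:** in the last pictures the black weight, caliper, bottle and pink bars looked unmoved. I judged that by eye and did not measure it.

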